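# Press a vial cap home to a set depth on the hand-lever press

## Task

Press the cap of the vial that stands in the hand-lever press and keep it pressed. First squeeze open the taller of the two sprung stop clips, snap it round the press's upright rod so that it sits flat on top of the press head below the collar, and let go of it; next flip the safety catch up off the lever; then take the lever's black side handle and pull it towards the front until the collar comes firmly down on the clip. Finish there, still holding the lever down; do not disturb the other things.

Things in the scene. Friction and masses are not known exactly. Their poses are not given: they have to be found in the camera images.
- press: Grey cast hand press, fixed. Origin: on the bench below the upright rod (ram); z up, -x its front (roughly towards the robot), -y the side of lever and catch. In mm: base x -64 to 122, y -58 to 58, z 0 to 16; column x 50 to 92; head x -32 to 95, y -40 to 40, z 128 to 178 (flat top).
- rod_seat (a point): On the axis of the press's upright steel rod (12 mm diameter), level with the flat top of the head, 178 mm over the bench; axes as the press. The stop clip belongs here: slid on level from the front (moving along the press's +x, handles to the front), its underside on the head or 1 to 3 mm above. 42 mm of rod is free between head and collar.
- ram: The upright 12 mm rod that carries collar and pad. Origin: on its axis, at rest level with the top of the head (178 mm); it goes straight down 16 mm per rad of lever.
- stop_collar: Dark steel collar on the rod, 34 mm diameter, 10 mm thick, with a nut on top (6 mm more). Origin: centre of its underside, 42 mm above the head at rest. It comes down as the lever is pulled and lands on the clip, which limits the stroke.
- press_pad: White pad under the rod, 26 mm diameter, sprung (4 N at first touch, up to 10 mm of give at 0.8 N/mm). Origin: centre of its underside, 83 mm over the bench at rest, 13 mm above the vial's cap.
- vial: Capped vial, 22 mm diameter, 50 mm tall, standing in the nest under the pad. Origin: centre of its underside, 20 mm over the bench.
- clip_tall: The taller stop clip, 24 mm high, lying flat, its hinge pin upright, just as it goes on the rod: a sprung metal clip like a clothes peg, 0.11 kg. Origin: underside, centre of the closed 12 mm bore; +x is where the jaws point (they reach x +8 mm), z up. Hinge pin at x -26 mm; two handles run back from it to x -74 mm, at rest 45 mm apart over their outer faces at the ends.
- clip_tall_handles (a point): Midway between the taller clip's handles, half way up (12 mm), 56 mm behind the bore: grip here, fingers closing across the clip (its y). Fully squeezed (5 N at first, 12 N fully; grip with 30 N or more) the handles are parallel, 22 mm over their outer faces, and the jaws open 20 mm wide.
- clip_tall_jaw (a joint): Opening of the taller clip: 0 shut, about 0.0 on the rod, 0.5 rad squeezed fully open. Squeezed evenly, body clip_tall (its left half) turns +0.25 rad and the right half -0.25 rad from the line of the clip. Let go, it springs shut and centres itself on the rod. A tongue between the jaws stops the rod when it is all the way in.
- clip_short: The shorter stop clip, same shape but 14 mm high, for other vials; not needed. Origin and axes as for the taller one.
- catch (a joint): Angle of the safety catch: 0 closed (its toothed arm lies back and its tooth stands in front of the lever's lock pin and bars the lever), up to 1.25 rad flipped up and forward to its stop; the lever is clear from about 0.8 rad. A stiff hinge (2 to 3 N at the tab): it stays where it is left.
- catch_tab (a point): Rear face of the catch's upright thumb tab, 20 mm above the catch's hinge. The tab is a steel plate 14 mm wide (press's y), 6 mm thick, its tip 40 mm above the hinge. Push or pull it towards the press's front (-x) to flip the catch. A short arm (its top 4 mm above the hinge) runs 21 mm back from the hinge and rises behind the tab as it turns.
- catch_hinge (a point): Axis of the catch (along the press's y), 208 mm over the bench, at x -12, y -46 mm of the press.
- lever (a joint): Angle of the lever: 0 at rest, leaning back 0.44 rad behind the vertical; grows as it is pulled to the press's front (-x) and down, to about 1.12 rad when the collar meets the taller clip (up to 1.25 when pulled hard, the parts give a little); 1.9 is its own end. Sprung: it goes back to 0 if let go. Pull at the handle: 6 N at first, 10 N near the end, rising steeply on the clip.
- lever_hinge (a point): Axis of the lever (along the press's y) in the lever's plane: x 22, y -63 mm of the press, 152 mm over the bench.
- lever_grip: Black round side handle at the end of the lever, 22 mm diameter, 64 mm long, its axis along the press's y, sticking out to the press's right. Origin at its centre, 140 mm from the lever's hinge axis and at y -105 mm of the press. It revolves freely on its pin: fingers pinching it front and back from above (closing along the press's x) can keep pointing down while it swings.
- timer: Bench timer, 62x62x22 mm, origin under its centre. A bystander.
- tweezers: Steel tweezers, 120 mm long. A bystander.
- carton: Small white carton, 42x46x32 mm, origin under its centre. A bystander.

How it is judged:
On the way, in this order (a step that is already met when the one before it is completed fails the run):
1. the taller clip is shut round the rod, flat on the head, and let go, with the lever still at rest (horizontal distance between clip_tall and rod_seat below 0.004 m and z of clip_tall in the frame of rod_seat between -0.003 and 0.006 m and angle between clip_tall's own z axis and vertical below 0.15 rad and value of joint clip_tall_jaw below 0.12 rad and contact force between the fingers and clip_tall below 0.5 N and value of joint lever below 0.1 rad), for 0.2 s.
2. the safety catch is flipped up, the lever still at rest (value of joint catch above 0.8 rad and value of joint lever below 0.1 rad), for 0.1 s.
3. the lever is pulled until the collar sits on the clip (value of joint lever above 1.06 rad and contact force between stop_collar and clip_tall above 3 N), for 0.2 s.
At the end, for the whole second after the job is handed in: The fingers still hold the handle (over 2 N); lever at 1.06 to 1.35 rad, the collar on the taller clip (over 3 N), the pad on the cap (over 2 N); the taller clip shut round the rod, within 4 mm of its axis, flat on the head; the catch still up (over 0.7 rad) (all of step 3 and value of joint lever below 1.35 rad and contact force between the fingers and lever_grip above 2 N and contact force between press_pad and vial above 2 N and horizontal distance between clip_tall and rod_seat below 0.004 m and z of clip_tall in the frame of rod_seat between -0.003 and 0.004 m and value of joint clip_tall_jaw below 0.12 rad and value of joint catch above 0.7 rad); the arm keeps its last pose, push and grip.
It fails at once if the press is driven past its set depth (lever beyond 1.45 rad) (value of joint lever above 1.45 rad).
It fails at once if the shorter clip is disturbed (moved over 30 mm) (distance of clip_short from where it was at the start of the episode above 0.03 m).
It fails at once if another thing on the bench is disturbed (moved over 30 mm) (distance of any of timer, tweezers, carton from where it was at the start of the episode above 0.03 m).
It also fails if it takes over 54 s, if anything falls off the work surface, if the arm or the gripper's body presses on something with over 40 N, if the wrist force passes 120 N, or if a joint passes its speed limit or range.

## Robot

A 6-joint arm with a two-finger parallel gripper is mounted at the origin on a cart in front of the work surface, level with it; the furniture and walls round the work are solid. World frame = base frame: x ahead of the robot, y to its left, z up, the work surface at z = 0. Lengths are in m, angles in rad, forces in N, time in s.
With the tool pointing down it reaches from about 0.35 to 0.975 m from the base axis. Payload 17.4 kg.
Tool frame: the origin (TCP) lies at the very end of the fingers, on their centre line; the grasp point (between the pads) lies 19 mm behind it; z points along the fingers, y is the line along which they close (so a half turn about z gives the same grasp; the last joint's range is limited). The gripper opens to 85 mm and grips with 20 to 120 N. Pads are 22 mm wide; open, the fingers measure 114 mm over their backs; the gripper's body (76 mm by 85 mm) begins 54 mm behind the grasp point. The pads swing forward as they close: fully open they stand 13 mm farther back than shut.
Start: joints at [1.064, 0.116, 1.442, -0, 1.584, -0.038], TCP at [0.305, 0.602, 0.231] pointing down, gripper open.
Joint ranges: [-2.83, 2.83], [-0.83, 2.19], [0.07, 2.5], [-1.14, 4.28], [0.01, 3], [-2.97, 2.97]. Speed limits (rad/s): [1.89, 1.89, 2.22, 3.14, 3.14, 3.14].

## Interface

Orientations are given as a unit quaternion [w, x, y, z].
In Python, from workcell import monitor, snapshot, ctrl, look_for, cut_out, tip_of gives the robot as it stands.
- The arm moves only by the tool send_rows, never from a script. Its argument "deltas" is a list that holds one entry, the list of rows, each a list of 6 numbers: the shift along the tool's x, y, z as a fraction of full scale, then the turn, a rotation vector about the tool's x, y, z as a fraction of full scale. A call has 1 to 12 rows; each row shifts and turns the commanded pose from where the row before left it, along the tool's axes as they then stand; what a row does not reach is not made up. Full scale, the value 1, is 0.02 m for a shift and 0.1 rad for a turn. A row lasts 1/12 s, in which the tool goes at most 41.7 mm and 7.16 degrees, less where a joint would pass 70% of its speed; a pose out of reach is approached as far as the arm can. A call with a number of a shift or a turn outside -1 to 1 is refused whole. A call with a gripper value outside its range is refused whole. "claw" is the opening, from -1 (shut) to 1 (fully open), set as the call begins (left out, the last holds). The fingers move at their own pace and stop on an object; "newtons" is the grip in N (left out, the last holds). Time passes only in rows, so rows that do not move let the fingers close. It gives the time, the measured TCP pose, the force, the opening and the grip force at its end, in the units of the state.
- monitor.read_state(): the state, without advancing time (a new reading comes with each control period).
- snapshot(name): name is "side" or "top" or "wrist"; returns a dict with "frame" (384x512x3 uint8, red, green, blue), "depth" (384x512 float32, m along the optical axis (not along the pixel's ray), 0 where there is no reading), "fx", "fy", "cx", "cy" (pixels), "dist" ([k1, k2, p1, p2, k3] as OpenCV has them; the pictures are not rectified), "R" (3x3) and "t" (3): a world point X has camera coordinates R X + t. Camera axes: x right, y down, z forward; pixel columns grow to the right and rows downward; lengths in m; the calibration is good to about 2 mm. A picture is of the moment at which its call begins.
- ctrl.sign_off(): hands the job in; it is judged then, once.
Trained networks look in a picture, given as the dict that the camera call returned (one of the last four; its "shot" number tells which), for a name from the list of things; names that differ only in an ending like _2 or _b are one class to them, and where a whole thing is asked for, a point or a joint stands for the part that bears it (a point fixed in the world has none). Each returns a list of dicts, best first, with "confidence" (0 to 1); they miss things now and then, are a little off and sometimes report something else, mostly with a low value. They report only what shows in the picture. A call takes as long as a camera call.
- look_for(query, picture): "at" ([row, column] in pixels, amid what is visible of it).
- cut_out(query, picture): "pixels" (384x512 bool, what is visible of it) and "at" ([row, column] in pixels, amid what is visible of it).
- tip_of(query, picture): "at" ([row, column] in pixels: a listed point, or the origin of a listed thing).
The state is a dict: "time_s": time; "joint_pos": joint angles; "dq": joint speeds; "effort": joint torques, N m; "tool_pos": TCP position; "eef_rot": TCP orientation; "force": force on the tool from outside, world axes, zero at the start; "wrist_torque": the same for the moment, N m; "finger_gap": opening from 0.0 (shut) to 1.0 (fully open); "finger_force": force on a finger pad.
Only numpy, scipy, OpenCV 4.12 (cv2) and the standard library are available. Lean on these libraries where they do the work, as an engineer would, in place of code of your own. Each camera call takes 0.05 s, during which the arm holds its last target. There are 200 camera calls.

## Working session

There is one attempt and no reset: what is moved stays moved. The work goes in short steps, Python scripts to look and compute and a tool call to move; the robot and the scene stay as the last step left them, time stands still between calls to the robot, and variables do not carry over. Pictures are saved under pics/ and viewed, at most 11 in all, crops included, and the job is handed in when it is done.

Besides the shell and the picture viewer there is one more tool, called as a command line: name --argument value ..., lists and objects as JSON in quotes. send_rows: Moves the arm, as the interface text tells. Shift numbers are shares of 0.02 m and turn numbers shares of 0.1 rad, none past 1 either way. Its arguments: {"type":"object","properties":{"deltas":{"type":"array"},"claw":{"type":"number"},"newtons":{"type":"number"}},"required":["deltas"]}

```bash
mkdir -p pics; cat > h.py <<'E'
import numpy as np, cv2
from workcell import monitor, snapshot, ctrl, look_for, cut_out, tip_of
def K(p): return np.array([[p['fx'],0,p['cx']],[0,p['fy'],p['cy']],[0,0,1.]])
def ray(p,at):
    n=cv2.undistortPoints(np.array([[[at[1],at[0]]]],float),K(p),np.array(p['dist'],float))[0,0]
    R=np.array(p['R']);t=np.array(p['t']); return -R.T@t, R.T@np.array([n[0],n[1],1.])
def onz(p,at,z):
    o,d=ray(p,at); return o+d*(z-o[2])/d[2]
def ondepth(p,at):
    o,d=ray(p,at); r,c=int(round(at[0])),int(round(at[1])); return o+d*p['depth'][r,c]
def proj(p,X):
    r=cv2.Rodrigues(np.array(p['R'],float))[0]
    q=cv2.projectPoints(np.array(X,float).reshape(-1,1,3),r,np.array(p['t'],float),K(p),np.array(p['dist'],float))[0]
    return q.reshape(-1,2)
def cloud(p,mask):
    rc=np.argwhere(mask&(p['depth']>0)); 
    n=cv2.undistortPoints(rc[:,::-1].astype(float).reshape(-1,1,2),K(p),np.array(p['dist'],float)).reshape(-1,2)
    z=p['depth'][rc[:,0],rc[:,1]]
    return (np.c_[n*z[:,None],z]-np.array(p['t']))@np.array(p['R'])
def save(p,n): cv2.imwrite('pics/'+n+'.png',p['frame'][:,:,::-1])
E
python3 - <<'E'
from h import *
np.set_printoptions(precision=4,suppress=True)
for n in('top','side','wrist'):
    p=snapshot(n); save(p,n+'0'); print(n,-np.array(p['R']).T@np.array(p['t']))
    for q in ['rod_seat','ram','stop_collar','clip_tall','clip_tall_handles','clip_short','catch_hinge','catch_tab','lever_hinge','lever_grip','press','vial','timer','tweezers','carton']:
        r=tip_of(q,p)
        if r: print(q,[(np.round(x['at'],1),round(x['confidence'],2)) for x in r[:2]],ondepth(p,r[0]['at']))
print(monitor.read_state())
E
```

```text
top [ 0.3933 -0.2741  1.1223]
ram [(array([204.1, 202.7]), 0.71)] [ 0.499  -0.1463  0.2306]
stop_collar [(array([200.1, 195.4]), 0.48)] [ 0.508  -0.1299  0.2342]
clip_tall [(array([232.9, 273.5]), 0.67), (array([214.5, 204.7]), 0.18)] [ 0.44   -0.3161  0.0285]
clip_tall_handles [(array([250.2, 270.7]), 0.75)] [ 0.3925 -0.3083  0.0023]
clip_short [(array([187.8, 305.2]), 0.6)] [ 0.5687 -0.41    0.0147]
catch_hinge [(array([203.5, 217.8]), 0.89)] [ 0.4977 -0.183   0.2494]
catch_tab [(array([201.5, 216.9]), 0.36)] [ 0.5027 -0.1807  0.2465]
lever_hinge [(array([195.2, 223.2]), 0.55)] [ 0.5237 -0.1906  0.1989]
lever_grip [(array([206.2, 219. ]), 0.72), (array([155.4, 236.5]), 0.59)] [ 0.4955 -0.1822  0.2143]
press [(array([212.3, 206.9]), 0.88), (array([195.4, 223.7]), 0.71)] [ 0.4849 -0.1494  0.1792]
timer [(array([156. , 260.2]), 0.78)] [ 0.6633 -0.2815  0.018 ]
tweezers [(array([147.9, 219.9]), 0.58)] [ 0.6918 -0.1629  0.007 ]
carton [(array([170.6, 326.9]), 0.75)] [ 0.6148 -0.4709  0.0331]
side [ 0.0236 -0.9934  0.6099]
rod_seat [(array([172.3, 210.4]), 0.97), (array([169.1, 219.8]), 
[... 884 characters left out ...]
523 -0.3118  0.0209]
tweezers [(array([218.1, 284. ]), 0.6)] [ 0.7036 -0.1534  0.001 ]
carton [(array([290. , 347.1]), 0.72), (array([240.8, 213.5]), 0.23)] [ 0.6035 -0.4824  0.0167]
wrist [0.2295 0.6412 0.3734]
{'time_s': 2.4, 'joint_pos': array([ 1.0642,  0.116 ,  1.4416, -0.    ,  1.584 , -0.0378]), 'dq': array([-0.0001, -0.0013, -0.0001,  0.0009,  0.0017,  0.0008]), 'effort': array([  0.0005, -73.1751, -63.2624,  -0.    ,   0.0008,  -0.    ]), 'tool_pos': array([0.305 , 0.6022, 0.2313]), 'eef_rot': array([0.    , 0.2323, 0.9727, 0.    ]), 'force': array([-0.2575, -0.6036, -0.2071]), 'wrist_torque': array([ 0.0083, -0.0204, -0.0007]), 'finger_force': 0.0, 'finger_gap': 0.9996650449276651}
```

```bash
python3 - <<'E'
import cv2
a=cv2.imread('pics/top0.png')[120:300,150:350];b=cv2.imread('pics/side0.png')[100:340,170:370]
cv2.imwrite('pics/topc.png',cv2.resize(a,(600,540),interpolation=cv2.INTER_CUBIC))
cv2.imwrite('pics/sidec.png',cv2.resize(b,(500,600),interpolation=cv2.INTER_CUBIC))
E
```

```text
(no output)
```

View pics/topc.png

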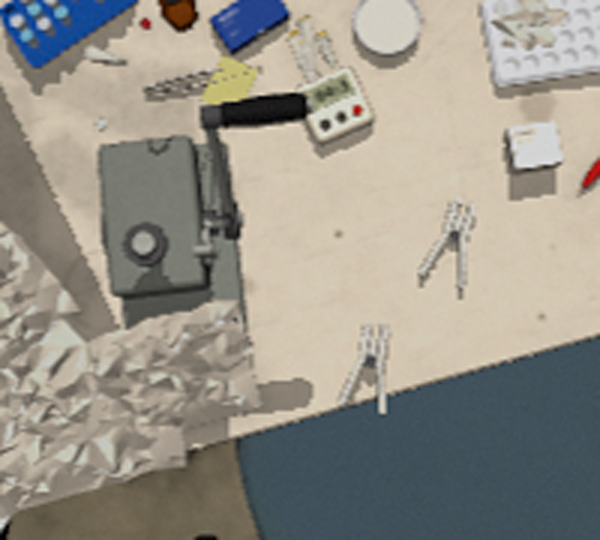

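View pics/sidec.png

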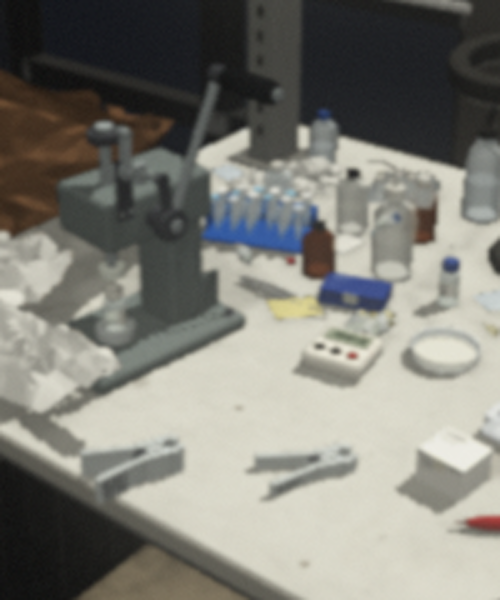

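```bash
python3 - <<'E'
from h import *
np.set_printoptions(precision=4,suppress=True)
p=snapshot('top'); np.save('top.npy',p,allow_pickle=True)
C=cloud(p,np.ones((384,512),bool))
def near(c,r,z0,z1):
    return C[(np.hypot(C[:,0]-c[0],C[:,1]-c[1])<r)&(C[:,2]>z0)&(C[:,2]<z1)]
H=near((.53,-.13),.14,.172,.184); print(len(H),H[:,2].mean())
r=cv2.minAreaRect(H[:,:2].astype(np.float32)); print('head',r, cv2.boxPoints(r))
N=near((.5,-.14),.05,.222,.245); print('collar',len(N),N.mean(0),N.min(0),N.max(0), cv2.minEnclosingCircle(N[:,:2].astype(np.float32)))
T=near((.41,-.315),.08,.012,.04); print('clip',len(T),T[:,2].min(),T[:,2].max(),T.mean(0)); print(T[np.argsort(T[:,0])])
# clutter heights grid
print('height grid rows x .30..0.66, cols y -.05..-.40')
for x in np.arange(.30,.70,.03):
    print(round(x,2),[ (lambda q: round(float(q[:,2].max())*1000) if len(q) else -1)(C[(abs(C[:,0]-x)<.015)&(abs(C[:,1]-y)<.015)]) for y in np.arange(.07,-.46,-.03)])
p=snapshot('side')
for q,z in (('rod_seat',.178),('catch_hinge',.208),('lever_hinge',.152),('clip_tall',0),('clip_tall_handles',.012)):
    a=tip_of(q,p); print(q,a[0]['confidence'],onz(p,a[0]['at'],z)) if a else 0
E
```

```text
1432 0.17733974140913986
head ((0.539131760597229, -0.14302848279476166), (0.1265394389629364, 0.10977505892515182), 6.885133743286133) [[ 0.4697 -0.0961]
 [ 0.4829 -0.2051]
 [ 0.6085 -0.1899]
 [ 0.5954 -0.081 ]]
collar 178 [ 0.5055 -0.1369  0.2313] [ 0.4903 -0.1875  0.2222] [ 0.5231 -0.1187  0.2449] ((0.5065721273422241, -0.1530815064907074), 0.035223979502916336)
clip 177 0.016629948487954183 0.029925307927481246 [ 0.4194 -0.3131  0.0232]
[[ 0.3738 -0.3248  0.0246]
 [ 0.3739 -0.3219  0.027 ]
 [ 0.3765 -0.3249  0.0229]
 [ 0.3766 -0.322   0.0265]
 [ 0.3792 -0.3251  0.0189]
 [ 0.3793 -0.3221  0.0254]
 [ 0.382  -0.3223  0.0214]
 [ 0.382  -0.3249  0.0259]
 [ 0.3823 -0.2889  0.0195]
 [ 0.3823 -0.2861  0.0253]
 [ 0.3824 -0.2833  0.0237]
 [ 0.3847 -0.325   0.0236]
 [ 0.3847 -0.3222  0.0255]
 [ 0.385  -0.2889  0.0221]
 [ 0.385  -0.2861  0.0219]
 [ 0.3874 -0.325   0.0261]
 [ 0.3875 -0.3223  0.0233]
 [ 0.3878 -0.289   0.0205]
 [ 0.3878 -0.2862  0.0213]
 [ 0.3902 -0.3252  0.0227]
 [ 0.3902 -0.3222  0.0274]
 [ 0.3905 -0.2917  0.0252]
 [ 0.3905 -0.289   0.0233]
 [ 0.3905 -0.2862  0.0202]
 [ 0.39
[... 4774 characters left out ...]
, 176, 232, 239, 250, 250, 6, 4, 4, 5, 17, 18, 16, 5]
0.54 [31, 49, 37, 4, 4, 178, 183, 181, 201, 206, 4, 5, 5, 5, 5, 17, 18, 4]
0.57 [4, 5, 5, 6, 5, 182, 182, 182, 267, 268, 5, 6, 4, 4, 9, 18, 16, 7]
0.6 [6, 4, 4, 6, 5, 179, 181, 181, 289, 290, 293, 292, 4, 6, 4, 6, 5, 33]
0.63 [4, 4, 5, 5, 4, 4, 4, 18, 21, 5, 5, 24, 24, 4, 5, 4, 4, 35]
0.66 [399, 396, 391, 4, 8, 7, 5, 7, 9, 4, 3, 26, 28, 26, 6, 5, 5, 7]
0.69 [397, 397, 398, 395, 394, 392, 390, 13, 12, 12, 4, 28, 25, 20, 6, 3, 5, 24]
rod_seat 0.88 [ 0.508 -0.146  0.178]
catch_hinge 0.9 [ 0.504  -0.1818  0.208 ]
lever_hinge 0.67 [ 0.5298 -0.2073  0.152 ]
clip_tall 0.8 [ 0.4472 -0.3188  0.    ]
clip_tall_handles 0.59 [ 0.3936 -0.3014  0.012 ]
```

send_rows --deltas '[[[-0.62, -0.99, 0.04, 0, 0, 0], [-0.62, -0.99, 0.04, 0, 0, 0], [-0.62, -0.99, 0.04, 0, 0, 0], [-0.62, -0.99, 0.04, 0, 0, 0], [-0.62, -0.99, 0.04, 0, 0, 0], [-0.62, -0.99, 0.04, 0, 0, 0], [-0.62, -0.99, 0.04, 0, 0, 0], [-0.62, -0.99, 0.04, 0, 0, 0], [-0.62, -0.99, 0.04, 0, 0, 0], [-0.62, -0.99, 0.04, 0, 0, 0], [-0.62, -0.99, 0.04, 0, 0, 0], [-0.62, -0.99, 0.04, 0, 0, 0]]]' --claw 0.6

```text
time_s: 3.75
tool_pos: [0.3303, 0.3219, 0.2218]
eef_rot: [0.0, 0.232, 0.973, 0.0]
force: [0.2, 0.5, 0.1]
finger_gap: 0.799
finger_force: 0.0
```

send_rows --deltas '[[[-0.62, -0.99, 0.04, 0, 0, 0], [-0.62, -0.99, 0.04, 0, 0, 0], [-0.62, -0.99, 0.04, 0, 0, 0], [-0.62, -0.99, 0.04, 0, 0, 0], [-0.62, -0.99, 0.04, 0, 0, 0], [-0.62, -0.99, 0.04, 0, 0, 0], [-0.62, -0.99, 0.04, 0, 0, 0], [-0.62, -0.99, 0.04, 0, 0, 0], [-0.62, -0.99, 0.04, 0, 0, 0], [-0.62, -0.99, 0.04, 0, 0, 0], [-0.62, -0.99, 0.04, 0, 0, 0], [-0.62, -0.99, 0.04, 0, 0, 0]]]'

```text
time_s: 4.75
tool_pos: [0.3556, 0.0427, 0.2123]
eef_rot: [0.0, 0.232, 0.973, 0.0]
force: [0.5, 0.5, -0.5]
finger_gap: 0.802
finger_force: 0.0
```

send_rows --deltas '[[[-0.62, -0.99, 0.04, 0, 0, 0], [-0.62, -0.99, 0.04, 0, 0, 0], [-0.62, -0.99, 0.04, 0, 0, 0], [-0.62, -0.99, 0.04, 0, 0, 0], [-0.62, -0.99, 0.04, 0, 0, 0], [-0.62, -0.99, 0.04, 0, 0, 0], [-0.62, -0.99, 0.04, 0, 0, 0], [-0.62, -0.99, 0.04, 0, 0, 0], [-0.62, -0.99, 0.04, 0, 0, 0], [-0.62, -0.99, 0.04, 0, 0, 0], [-0.62, -0.99, 0.04, 0, 0, 0], [-0.62, -0.99, 0.04, 0, 0, 0]]]'

```text
time_s: 5.75
tool_pos: [0.3811, -0.2367, 0.2026]
eef_rot: [0.0, 0.232, 0.973, -0.0]
force: [1.0, 0.0, -0.4]
finger_gap: 0.802
finger_force: 0.0
```

send_rows --deltas '[[[-0.62, -0.99, 0.04, 0, 0, 0], [-0.62, -0.99, 0.04, 0, 0, 0], [-0.62, -0.99, 0.04, 0, 0, 0], [0, 0, 0.3, 0, 0, -0.7], [0, 0, 0.3, 0, 0, -0.7], [0, 0, 0.3, 0, 0, -0.7], [0, 0, 0, 0, 0, 0]]]'

```text
time_s: 6.33
tool_pos: [0.3872, -0.3051, 0.181]
eef_rot: [-0.001, 0.127, 0.992, 0.0]
force: [-0.0, 0.3, 0.1]
finger_gap: 0.8
finger_force: 0.0
```

```bash
python3 - <<'E'
from h import *
np.set_printoptions(precision=4,suppress=True)
p=snapshot('wrist'); save(p,'w1')
for q,z in (('clip_tall',.0),('clip_tall_handles',.012)):
    for a in tip_of(q,p)[:2]: print(q,a['at'],a['confidence'],onz(p,a['at'],z))
m=cut_out('clip_tall',p); print([(x['confidence'],x['at'],x['pixels'].sum()) for x in m])
c=cloud(p,m[0]['pixels']); c=c[(c[:,2]>.019)&(c[:,2]<.03)]; np.save('c.npy',c)
print(len(c),c.mean(0)); print(cv2.minAreaRect(c[:,:2].astype(np.float32)))
im=p['frame'][:,:,::-1].copy()
cs=cv2.findContours(m[0]['pixels'].astype(np.uint8),0,1)[0]; cv2.drawContours(im,cs,-1,(0,0,255),1); cv2.imwrite('pics/w1m.png',im)
# cross sections
q=c[:,:2]; best=None
for deg in (-14,):
    a=np.radians(deg);u=q@[np.cos(a),np.sin(a)];v=q@[-np.sin(a),np.cos(a)]
    for s in np.arange(u.min(),u.max(),.006):
        k=(u>=s)&(u<s+.006); print(round(s-u.max(),4),k.sum(),v[k].min(),v[k].max(),(v[k].min()+v[k].max())/2)
E
```

```text
clip_tall [217.5, 249.9] 0.84 [ 0.4435 -0.3202  0.    ]
clip_tall [222.9, 418.0] 0.71 [ 0.5001 -0.1333  0.    ]
clip_tall_handles [170.3, 247.7] 0.98 [ 0.3866 -0.3076  0.012 ]
[(0.57, [198.3, 249.5], np.int64(1507))]
1150 [ 0.4148 -0.3135  0.023 ]
((0.41402000188827515, -0.3125723898410797), (0.0446639247238636, 0.08055216073989868), 78.81195831298828)
-0.0818 68 -0.2272217975785033 -0.1826782312226882 -0.20495001440059574
-0.0758 78 -0.22626609977838774 -0.18366663933768249 -0.2049663695580351
-0.0698 75 -0.22467123830230185 -0.18447077003059487 -0.20457100416644836
-0.0638 77 -0.22265684972316432 -0.18549363659845486 -0.2040752431608096
-0.0578 72 -0.2208993049779507 -0.18856469946855484 -0.20473200222325277
-0.0518 68 -0.21902058957095666 -0.18955994680737917 -0.2042902681891679
-0.0458 70 -0.21716688412014432 -0.1905692944893053 -0.2038680893047248
-0.0398 123 -0.21522286947594194 -0.1916042364504575 -0.2034135529631997
-0.0338 115 -0.21444936734671294 -0.19262493390663638 -0.20353715062667466
-0.0278 115 -0.21459324154870846 -0.19156040560513093 -0.2030768235769197
-0.0218 109 -0.21473789344930624 -0.19160881226200346 -0.20317335285565485
-0.0158 82 -0.21490441538509802 -0.1904597645584737 -0.20268208997178586
-0.0098 72 -0.2149959238159311 -0.19052553580693182 -0.20276072981143145
-0.0038 26 -0.21082826531523888 -0.19481200931667572 -0.2028201373159573
```

View pics/w1m.png

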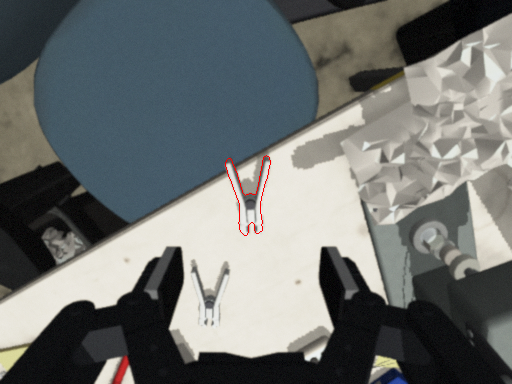

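send_rows --deltas '[[[-0.17, -0.09, 0.5, 0, 0, -0.42], [0, 0, 1, 0, 0, 0], [0, 0, 1, 0, 0, 0], [0, 0, 1, 0, 0, 0], [0, 0, 1, 0, 0, 0], [0, 0, 1, 0, 0, 0], [0, 0, 1, 0, 0, 0], [0, 0, 1, 0, 0, 0], [0, 0, 0.8, 0, 0, 0], [0, 0, 0.45, 0, 0, 0], [0, 0, 0, 0, 0, 0]]]'

```text
time_s: 7.45
tool_pos: [0.3898, -0.3073, 0.0057]
eef_rot: [-0.001, 0.109, 0.994, 0.001]
force: [-0.5, -0.4, -0.6]
finger_gap: 0.798
finger_force: 0.0
```

send_rows --deltas '[[[0, 0, 0, 0, 0, 0], [0, 0, 0, 0, 0, 0], [0, 0, 0, 0, 0, 0], [0, 0, 0, 0, 0, 0], [0, 0, 0, 0, 0, 0], [0, 0, 0, 0, 0, 0], [0, 0, 0, 0, 0, 0], [0, 0, 0, 0, 0, 0]]]' --claw -1 --newtons 50

```text
time_s: 8.12
tool_pos: [0.3912, -0.3086, 0.0091]
eef_rot: [0.001, 0.108, 0.994, -0.001]
force: [-2.6, 2.0, 10.2]
finger_gap: 0.231
finger_force: 49.3
```

send_rows --deltas '[[[0, 0, -0.5, 0, 0, 0], [0, 0, -1, 0, 0, 0], [0, 0, -1, 0, 0, 0], [0, 0, -1, 0, 0, 0], [0, 0, -1, 0, 0, -0.8], [0, 0, -1, 0, 0, -0.8], [0, 0, -1, 0, 0, -0.8], [0, 0, -1, 0, 0, -0.93], [0, 0, -1, 0, 0, 0], [0, 0, -1, 0, 0, 0], [0, 0, -0.5, 0, 0, 0]]]'

```text
time_s: 9.03
tool_pos: [0.3906, -0.3081, 0.2108]
eef_rot: [0.001, -0.058, 0.998, -0.001]
force: [-0.0, -0.1, -0.3]
finger_gap: 0.229
finger_force: 49.2
```

send_rows --deltas '[[[-0.1, 0.9, 0, 0, 0, 0], [-0.1, 0.9, 0, 0, 0, 0], [-0.1, 0.9, 0, 0, 0, 0], [-0.1, 0.9, 0, 0, 0, 0], [-0.1, 0.9, 0, 0, 0, 0], [-0.1, 0.9, 0, 0, 0, 0], [-0.1, 0.9, 0, 0, 0, 0], [-0.1, 0.9, 0, 0, 0, 0], [-0.1, 0.8, 0, 0, 0, 0], [0, 0, 0, 0, 0, 0], [0, 0, 0, 0, 0, 0]]]'

```text
time_s: 9.95
tool_pos: [0.3896, -0.1463, 0.2075]
eef_rot: [0.0, -0.059, 0.998, -0.0]
force: [0.4, -0.1, -0.9]
finger_gap: 0.233
finger_force: 49.3
```

```bash
python3 - <<'E'
from h import *
np.set_printoptions(precision=4,suppress=True)
p=snapshot('wrist'); save(p,'w2'); np.save('w2.npy',p,allow_pickle=True)
print(monitor.read_state()['tool_pos'])
for q,z in (('clip_tall',.19),('clip_tall_handles',.2),('rod_seat',.178),('stop_collar',.22),('catch_hinge',.208),('lever_hinge',.152)):
    for a in tip_of(q,p)[:2]: print(q,a['at'],a['confidence'],onz(p,a['at'],z))
m=cut_out('clip_tall',p); print([(x['confidence'],x['at'],x['pixels'].sum()) for x in m])
C=cloud(p,np.ones((384,512),bool)); np.save('C2.npy',C)
E
```

```text
[ 0.3896 -0.1468  0.2074]
clip_tall [327.3, 262.6] 0.77 [ 0.4522 -0.1305  0.19  ]
clip_tall_handles [265.6, 234.6] 0.6 [ 0.4015 -0.1532  0.2   ]
clip_tall_handles [337.9, 136.4] 0.58 [ 0.4621 -0.2091  0.2   ]
rod_seat [367.8, 250.2] 0.62 [ 0.5031 -0.1326  0.178 ]
catch_hinge [290.4, 246.6] 0.31 [ 0.4112 -0.1453  0.208 ]
lever_hinge [361.5, 174.2] 0.57 [ 0.5343 -0.1944  0.152 ]
lever_hinge [266.2, 43.6] 0.36 [ 0.4525 -0.2976  0.152 ]
[(0.92, [305.5, 255.1], np.int64(4593))]
```

View pics/w2.png

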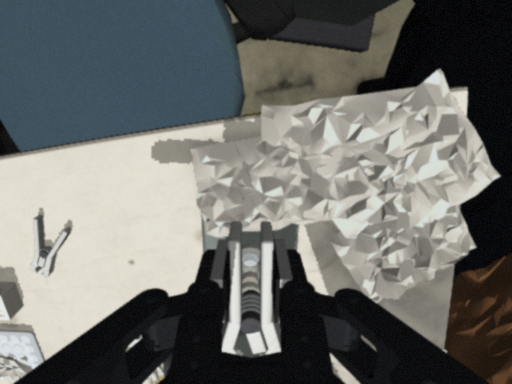

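```bash
python3 - <<'E'
from h import *
np.set_printoptions(precision=4,suppress=True)
p=snapshot('wrist'); st=monitor.read_state(); print(st['tool_pos'])
m=cut_out('clip_tall',p)[0]['pixels']; c=cloud(p,m)
print('z pct',np.percentile(c[:,2],[2,25,50,75,90,98]))
zt=np.percentile(c[:,2],90); c=c[abs(c[:,2]-zt)<.008]
# plane fit
A=np.c_[c[:,:2],np.ones(len(c))];k=np.linalg.lstsq(A,c[:,2],rcond=None)[0]
for _ in range(4):
    r=abs(c[:,2]-A@k)<.003;k=np.linalg.lstsq(A[r],c[r,2],rcond=None)[0]
print('plane slopes',k[:2],r.sum(),'z at mean',c[r,2].mean())
q=c[r][:,:2]; a=np.radians(6.9);u=q@[np.cos(a),np.sin(a)];v=q@[-np.sin(a),np.cos(a)]
for s in np.arange(u.min(),u.max(),.006):
    j=(u>=s)&(u<s+.006)
    if j.any(): print(round(s,4),j.sum(),v[j].min(),v[j].max(),(v[j].min()+v[j].max())/2)
print('umax',u.max()); print('TCP u,v',st['tool_pos'][:2]@[np.cos(a),np.sin(a)],st['tool_pos'][:2]@[-np.sin(a),np.cos(a)])
# press from stored top
P=np.load('top.npy',allow_pickle=True).item(); C=cloud(P,np.ones((384,512),bool))
H=C[(np.hypot(C[:,0]-.53,C[:,1]+.13)<.13)&(abs(C[:,2]-.178)<.006)]
for deg in (5.9,6.9,7.9):
  b=np.radians(deg);U=H[:,:2]@[np.cos(b),np.sin(b)];V=H[:,:2]@[-np.sin(b),np.cos(b)]
  lf=[V[(U>s)&(U<s+.01)].max() for s in np.arange(U.min(),U.max()-.01,.01)]
  fr=[U[(V>s)&(V<s+.008)].min() for s in np.arange(V.max()-.08,V.max()-.005,.008)]
  bk=[U[(V>s)&(V<s+.008)].max() for s in np.arange(V.max()-.08,V.max()-.005,.008)]
  print(deg,'left',np.array(lf),'front',np.array(fr),'back',np.array(bk))
b=a
N=C[(np.hypot(C[:,0]-.507,C[:,1]+.134)<.026)&(C[:,2]>.222)&(C[:,2]<.245)]
U=N[:,:2]@[np.cos(b),np.sin(b)];V=N[:,:2]@[-np.sin(b),np.cos(b)]
print('collar',len(N),U.min(),U.max(),V.min(),V.max(),cv2.minEnclosingCircle(N[:,:2].astype(np.float32)))
o=C[(np.hypot(C[:,0]-.5,C[:,1]+.183)<.03)&(C[:,2]>.235)];print('tab',len(o),np.median(o,0))
g=C[(C[:,2]>.275)&(C[:,2]<.3)&(np.hypot(C[:,0]-.6,C[:,1]+.23)<.06)];print('grip',len(g),g.mean(0),cv2.minAreaRect(g[:,:2].astype(np.float32)))
E
```

```text
[ 0.3896 -0.1471  0.207 ]
z pct [0.2014 0.2177 0.2207 0.2212 0.2216 0.2221]
plane slopes [-0.0048  0.0082] 3354 z at mean 0.2208458268062555
0.3526 331 -0.20320671899387927 -0.18170195651750265 -0.19245433775569096
0.3586 236 -0.201913063634906 -0.18253062737990336 -0.19222184550740468
0.3646 230 -0.20213931994303336 -0.18241853341538672 -0.19227892667921004
0.3706 209 -0.2021053454449499 -0.18281188936637766 -0.19245861740566378
0.3766 191 -0.20147325689099574 -0.18264675425035973 -0.19206000557067773
0.3826 205 -0.20211205231943632 -0.18205962299457137 -0.19208583765700385
0.3886 215 -0.2027947177932431 -0.18191917380127778 -0.19235694579726043
0.3946 369 -0.20400613442489304 -0.18115543866611505 -0.19258078654550403
0.4006 433 -0.20537500285914687 -0.17948158109275056 -0.1924282919759487
0.4066 402 -0.2071239561160138 -0.17784042955830232 -0.19248219283715806
0.4126 361 -0.20796912287144081 -0.17648652677665208 -0.19222782482404643
0.4186 172 -0.20798336625011155 -0.17650077484522944 -0.1922420705476705
umax 0.4225768599051632
TCP u,v 0.36912389814167024 -0.19282938640246888
5.9 l
[... 412 characters left out ...]
48 0.4556 0.4566 0.4555 0.4562] back [0.581  0.579  0.5801 0.5813 0.5789 0.581  0.5786 0.58   0.5812 0.5792]
7.9 left [-0.1629 -0.163  -0.1619 -0.1628 -0.1638 -0.1607 -0.1608 -0.1649 -0.164
 -0.1649 -0.1664 -0.1643] front [0.4507 0.4511 0.4523 0.4519 0.4522 0.4514 0.4523 0.4532 0.4526 0.4532] back [0.577  0.5752 0.5763 0.5777 0.5759 0.5777 0.5754 0.577  0.5783 0.5734]
collar 168 0.4703139657861734 0.503680853141002 -0.20928939098113414 -0.17829164930746655 ((0.5066412687301636, -0.133461594581604), 0.016910916194319725)
tab 26 [ 0.4992 -0.1808  0.247 ]
grip 341 [ 0.5965 -0.2236  0.2863] ((0.597534716129303, -0.22278912365436554), (0.022513389587402344, 0.08351144194602966), 7.05664587020874)
```

send_rows --deltas '[[[0, -0.07, 0.45, 0, 0, 0], [0, 0, 0.4, 0, 0, 0], [-0.4, 0, 0, 0, 0, 0], [-0.5, 0, 0, 0, 0, 0], [-0.5, 0, 0, 0, 0, 0], [-0.5, 0, 0, 0, 0, 0], [-0.3, 0, 0, 0, 0, 0], [0, 0, 0, 0, 0, 0]]]'

```text
time_s: 11.12
tool_pos: [0.4348, -0.1428, 0.19]
eef_rot: [-0.0, -0.059, 0.998, 0.0]
force: [0.3, -0.7, -0.7]
finger_gap: 0.231
finger_force: 49.3
```

```bash
python3 - <<'E'
from h import *
np.set_printoptions(precision=4,suppress=True)
p=snapshot('side'); s=monitor.read_state(); print(s['tool_pos'],s['force'],s['finger_gap'])
w=snapshot('wrist')
a=cv2.resize(p['frame'][130:210,160:260],(600,480),interpolation=cv2.INTER_CUBIC)
cv2.imwrite('pics/s3.png',a[:,:,::-1]); save(w,'w3')
for q,z in (('clip_tall',.181),('rod_seat',.178)):
  for n,i in(('side',p),('wrist',w)):
    r=tip_of(q,i); print(n,q,r[0]['at'],r[0]['confidence'],onz(i,r[0]['at'],z)) if r else 0
E
```

```text
[ 0.4341 -0.1429  0.1899] [ 0.9114  0.3391 -0.7023] 0.22830496705010142
side clip_tall [174.1, 202.8] 0.84 [ 0.4823 -0.1334  0.181 ]
wrist clip_tall [330.1, 263.3] 0.73 [ 0.4909 -0.1277  0.181 ]
side rod_seat [172.6, 211.8] 0.89 [ 0.5062 -0.1326  0.178 ]
wrist rod_seat [344.2, 250.7] 0.82 [ 0.5063 -0.1337  0.178 ]
```

View pics/s3.png

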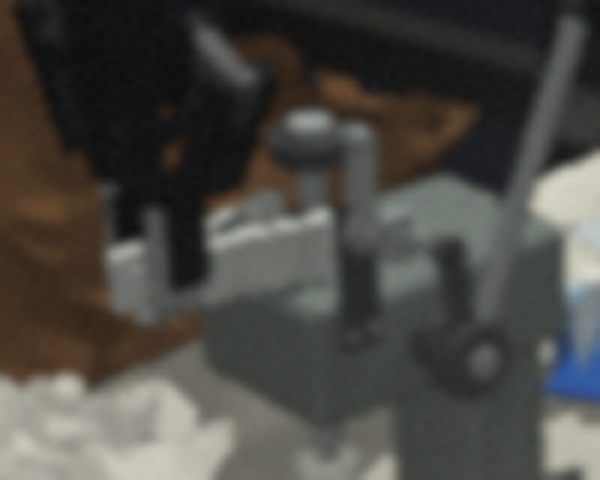

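send_rows --deltas '[[[-0.3, 0, 0, 0, 0, 0], [-0.3, 0, 0, 0, 0, 0], [-0.1, 0, 0, 0, 0, 0], [0, 0, 0, 0, 0, 0]]]'

```text
time_s: 11.75
tool_pos: [0.4469, -0.1416, 0.19]
eef_rot: [-0.002, -0.058, 0.998, -0.0]
force: [-13.6, -1.4, 4.7]
finger_gap: 0.229
finger_force: 50.3
```

send_rows --deltas '[[[-0.1, 0, 0, 0, 0, 0], [0, 0, 0, 0, 0, 0]]]'

```text
time_s: 11.92
tool_pos: [0.4475, -0.1417, 0.1899]
eef_rot: [-0.003, -0.058, 0.998, -0.0]
force: [-28.6, -4.3, 7.8]
finger_gap: 0.232
finger_force: 51.2
```

```bash
python3 - <<'E'
from h import *
np.set_printoptions(precision=4,suppress=True)
p=snapshot('side'); t=snapshot('top')
a=cv2.resize(p['frame'][140:200,170:245],(500,400),interpolation=cv2.INTER_CUBIC)
b=cv2.resize(t['frame'][180:250,180:230],(286,400),interpolation=cv2.INTER_CUBIC)
cv2.imwrite('pics/s4.png',np.hstack([a,b])[:,:,::-1])
for n,i in(('side',p),('top',t)):
  for r in tip_of('clip_tall',i)[:2]: print(n,r['at'],r['confidence'],onz(i,r['at'],.180))
E
```

```text
side [284.3, 305.1] 0.64 [ 0.4038 -0.5757  0.18  ]
side [170.8, 213.4] 0.6 [ 0.5121 -0.13    0.18  ]
```

View pics/s4.png

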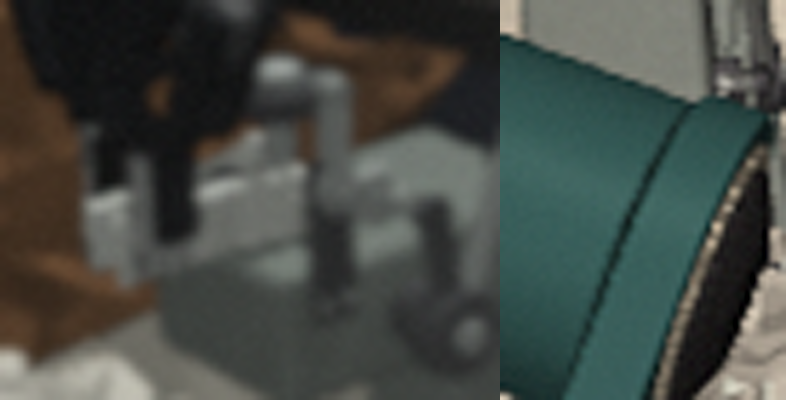

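send_rows --deltas '[[[0.06, 0, 0, 0, 0, 0], [0, 0, 0, 0, 0, 0]]]'

```text
time_s: 12.28
tool_pos: [0.4472, -0.1418, 0.1901]
eef_rot: [-0.002, -0.058, 0.998, -0.0]
force: [-16.2, -2.6, 4.0]
finger_gap: 0.228
finger_force: 50.3
```

send_rows --deltas '[[[0, 0, 0, 0, 0, 0], [0, 0, 0, 0, 0, 0], [0, 0, 0, 0, 0, 0], [0, 0, 0, 0, 0, 0], [0, 0, 0, 0, 0, 0], [0, 0, 0, 0, 0, 0]]]' --claw 0.45

```text
time_s: 12.78
tool_pos: [0.4484, -0.1414, 0.1901]
eef_rot: [0.0, -0.058, 0.998, -0.0]
force: [-0.6, 0.2, -1.1]
finger_gap: 0.725
finger_force: 0.0
```

```bash
python3 - <<'E'
from h import *
np.set_printoptions(precision=4,suppress=True)
w=snapshot('wrist'); save(w,'w5')
for q,z in (('clip_tall',.178),('rod_seat',.178)):
    r=tip_of(q,w); print(q,r[0]['at'],r[0]['confidence'],onz(w,r[0]['at'],z)) if r else 0
m=cut_out('clip_tall',w)[0]['pixels']; c=cloud(w,m); print(np.percentile(c[:,2],[5,50,90,98]))
c=c[abs(c[:,2]-.202)<.006];q=c[:,:2]; a=np.radians(6.8);u=q@[np.cos(a),np.sin(a)];v=q@[-np.sin(a),np.cos(a)]
for s in np.arange(u.min(),u.max(),.006):
    j=(u>=s)&(u<s+.006)
    if j.any(): print(round(s,4),j.sum(),v[j].min(),v[j].max(),(v[j].min()+v[j].max())/2)
E
```

```text
clip_tall [324.2, 255.5] 0.76 [ 0.5041 -0.1311  0.178 ]
rod_seat [327.3, 254.6] 0.68 [ 0.5066 -0.1314  0.178 ]
[0.1828 0.2011 0.2023 0.2028]
0.4125 372 -0.21414207307763844 -0.17061999179344992 -0.19238103243554416
0.4185 309 -0.21308681669076232 -0.1707792117844565 -0.19193301423760942
0.4245 304 -0.21200163073303965 -0.17200756158875108 -0.19200459616089538
0.4305 314 -0.21101599189164266 -0.17366019469829205 -0.19233809329496737
0.4365 294 -0.2091040770463417 -0.17519646444485984 -0.19215027074560076
0.4425 275 -0.2072359977123173 -0.17741650275838414 -0.19232625023535072
0.4485 360 -0.20591030384953649 -0.17931047533133287 -0.1926103895904347
0.4545 513 -0.20450107632158435 -0.1807127298582377 -0.19260690308991102
0.4605 381 -0.20427685929472422 -0.18044664897063364 -0.19236175413267892
0.4665 346 -0.2038975698224254 -0.1807919795499535 -0.19234477468618943
0.4725 364 -0.204139043567302 -0.18066530888695193 -0.19240217622712696
0.4785 246 -0.20500715955657434 -0.17942236630113945 -0.1922147629288569
0.4845 2 -0.19821776305652627 -0.18436008680847735 -0.19128892493250182
```

View pics/w5.png

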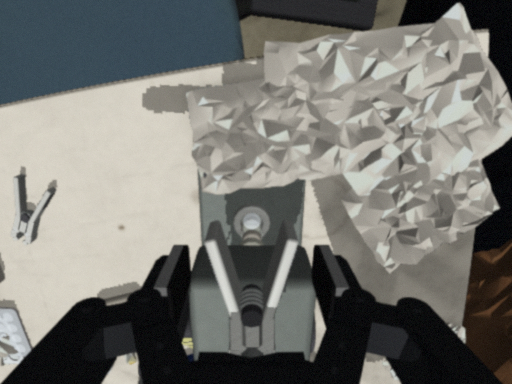

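send_rows --deltas '[[[0, 0, -0.6, 0, 0, 0], [0, 0, -1, 0, 0, 0], [0, 0, -1, 0, 0, 0], [0, 0, -1, 0, 0, 0.9], [0, 0, -1, 0, 0, 1], [0, 0, -1, 0, 0, 1], [0, 0, -0.4, 0, 0, 1], [0, 0, 0, 0, 0, 1], [0, 0, 0, 0, 0, 1], [0, 0, 0, 0, 0, 1], [0, 0, 0, 0, 0, 1], [0, 0, 0, 0, 0, 1]]]'

```text
time_s: 13.98
tool_pos: [0.4482, -0.1414, 0.3111]
eef_rot: [0.0, 0.38, 0.925, 0.0]
force: [-0.1, -0.4, -0.8]
finger_gap: 0.724
finger_force: 0.0
```

send_rows --deltas '[[[0, 0, 0, 0, 0, 1], [0, 0, 0, 0, 0, 1], [0, 0, 0, 0, 0, 1], [0, 0, 0, 0, 0, 1], [0, 0, 0, 0, 0, 1], [0, 0, 0, 0, 0, 1], [0, 0, 0, 0, 0, 0.8], [-0.6, 0.45, 0, 0, 0, 0], [-0.8, 0.65, 0, 0, 0, 0], [-0.88, 0.67, 0, 0, 0, 0], [0, 0, 0, 0, 0, 0]]]' --claw -0.06

```text
time_s: 14.9
tool_pos: [0.4901, -0.1843, 0.3102]
eef_rot: [-0.0, 0.665, 0.747, -0.0]
force: [0.7, 0.3, -0.6]
finger_gap: 0.472
finger_force: 0.0
```

```bash
python3 - <<'E'
from h import *
np.set_printoptions(precision=4,suppress=True)
p=snapshot('side');s=monitor.read_state();print(s['tool_pos'],s['eef_rot'],s['joint_pos'],s['finger_gap'])
for q,z in (('clip_tall',.178),('rod_seat',.178),('catch_hinge',.208),('catch_tab',.228)):
    r=tip_of(q,p); print(q,r[0]['at'],r[0]['confidence'],onz(p,r[0]['at'],z)) if r else 0
T=s['tool_pos']
a=cv2.resize(p['frame'][90:210,160:290],(650,600),interpolation=cv2.INTER_CUBIC)
cv2.imwrite('pics/s6.png',a[:,:,::-1])
E
```

```text
[ 0.4893 -0.1834  0.3103] [-0.0004  0.6649  0.747  -0.0002] [-0.4074 -0.2267  1.6439 -0.0001  1.7252 -0.5236] 0.47206740572946326
clip_tall [173.7, 213.5] 0.89 [ 0.5061 -0.1404  0.178 ]
rod_seat [172.2, 211.6] 0.95 [ 0.507  -0.1304  0.178 ]
catch_hinge [163.3, 219.8] 0.86 [ 0.5132 -0.1589  0.208 ]
catch_tab [158.6, 222.5] 0.55 [ 0.5074 -0.1814  0.228 ]
```

View pics/s6.png

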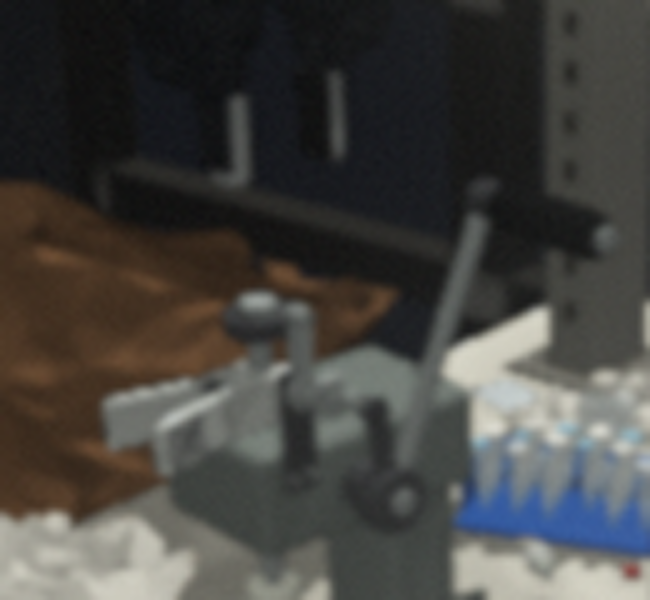

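send_rows --deltas '[[[0, 0, 0.7, 0, 0, 0], [0, 0, 1, 0, 0, 0], [0, 0, 1, 0, 0, 0], [0, 0, 0.9, 0, 0, 0], [0, 0, 0.45, 0, 0, 0], [0, 0, 0, 0, 0, 0]]]'

```text
time_s: 15.65
tool_pos: [0.4878, -0.182, 0.2266]
eef_rot: [-0.001, 0.664, 0.747, -0.0]
force: [0.2, -0.3, -0.2]
finger_gap: 0.471
finger_force: 0.0
```

send_rows --deltas '[[[0, -0.3, 0, 0, 0, 0], [0, -0.3, 0.05, 0, 0, 0], [0, -0.3, 0.08, 0, 0, 0]]]'

```text
time_s: 15.9
tool_pos: [0.4713, -0.1846, 0.2283]
eef_rot: [0.002, 0.664, 0.747, 0.001]
force: [2.4, 1.5, 0.5]
finger_gap: 0.47
finger_force: 1.8
```

send_rows --deltas '[[[0, -0.25, 0.1, 0, 0, 0], [0, -0.25, 0.1, 0, 0, 0], [0, -0.25, 0.12, 0, 0, 0], [0, -0.25, 0.12, 0, 0, 0], [0, 0, 0, 0, 0, 0]]]'

```text
time_s: 16.32
tool_pos: [0.4506, -0.1872, 0.2187]
eef_rot: [0.001, 0.665, 0.747, 0.0]
force: [0.0, 1.2, 6.9]
finger_gap: 0.47
finger_force: 3.0
```

```bash
python3 - <<'E'
from h import *
p=snapshot('side');s=monitor.read_state();print(s['tool_pos'],s['force'],s['finger_force'])
a=cv2.resize(p['frame'][130:210,180:260],(600,600),interpolation=cv2.INTER_CUBIC)
cv2.imwrite('pics/s7.png',a[:,:,::-1])
E
```

```text
[ 0.45061151 -0.18720027  0.2186101 ] [-1.29381526  0.22162295  6.50911849] 3.578966874629259
```

View pics/s7.png

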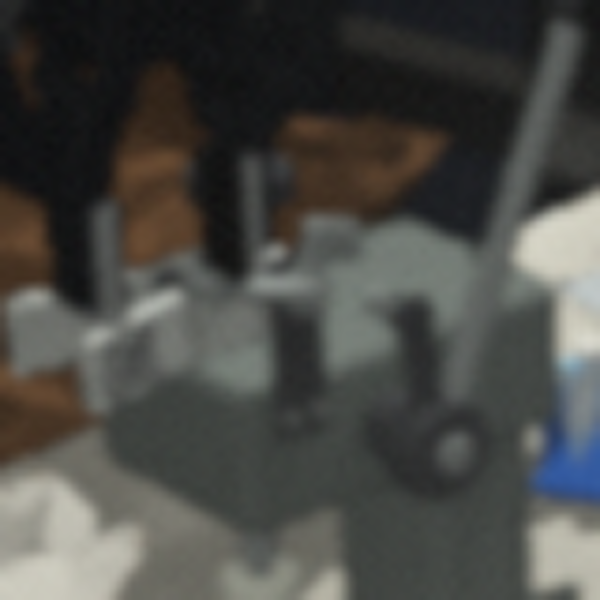

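send_rows --deltas '[[[0, 0, -0.4, 0, 0, 0], [0, 0, -0.8, 0, 0, 0], [0, 0, -1, 0, 0, 0], [0, 0, -1, 0, 0, 0], [0, 0, -1, 0, 0, 0], [0, 0, -1, 0, 0, 0], [0, 0, -0.6, 0, 0, 0], [0, 0, 0, 0, 0, 0]]]' --claw 0.41

```text
time_s: 17.03
tool_pos: [0.4511, -0.1872, 0.3363]
eef_rot: [0.001, 0.665, 0.747, 0.0]
force: [0.5, -0.8, 0.3]
finger_gap: 0.707
finger_force: 0.0
```

send_rows --deltas '[[[-0.4, 0.9, 0, 0, 0, 0], [-0.4, 0.9, 0, 0, 0, 0], [-0.4, 0.9, 0, 0, 0, 0], [-0.4, 0.9, 0, 0, 0, 0], [-0.4, 0.9, 0, 0, 0, 0], [-0.4, 0.9, 0, 0, 0, 0], [-0.3, 0.9, 0, 0, 0, 0], [-0.25, 0.85, 0, 0, 0, 0], [0, 0, 0, 0, 0, 0]]]'

```text
time_s: 17.78
tool_pos: [0.6016, -0.2292, 0.3308]
eef_rot: [-0.002, 0.664, 0.747, -0.001]
force: [-0.2, -0.5, -0.8]
finger_gap: 0.7
finger_force: 0.0
```

```bash
python3 - <<'E'
from h import *
np.set_printoptions(precision=4,suppress=True)
p=snapshot('side');s=monitor.read_state();print(s['tool_pos'],s['force'],s['finger_force'])
t=snapshot('top')
for q in('lever_grip',):
  for i,n in((p,'side'),(t,'top')):
    r=cut_out(q,i)
    if r: c=cloud(i,r[0]['pixels']);print(n,r[0]['confidence'],len(c),np.median(c,0),c.min(0),c.max(0))
r=tip_of('lever_grip',p);print(r[0]['confidence'],onz(p,r[0]['at'],.2787))
a=cv2.resize(p['frame'][90:200,180:290],(600,600),interpolation=cv2.INTER_CUBIC)
cv2.imwrite('pics/s8.png',a[:,:,::-1])
E
```

```text
[ 0.6005 -0.229   0.3312] [ 0.2631  0.1352 -0.3397] 0.0
side 0.79 253 [ 0.5935 -0.2401  0.2823] [ 0.5862 -0.2672 -0.1614] [1.3125 0.78   0.2907]
top 0.5 45 [ 0.5917 -0.2021  0.2866] [ 0.5644 -0.2177  0.278 ] [ 0.6035 -0.1953  0.4076]
0.65 [ 0.5987 -0.2182  0.2787]
```

View pics/s8.png

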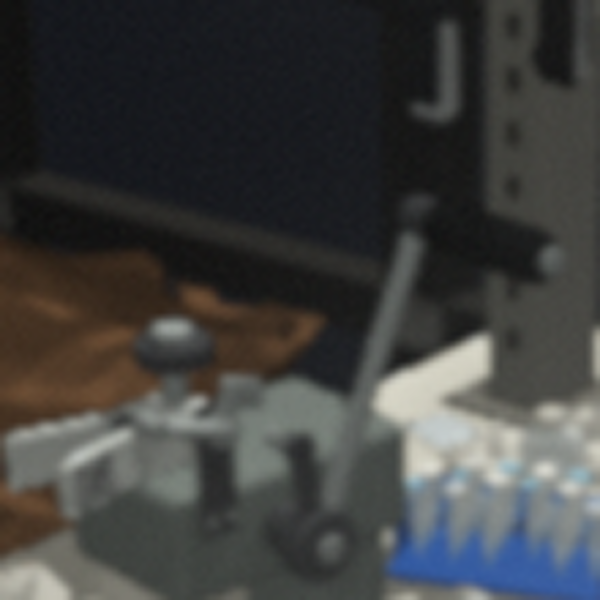

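send_rows --deltas '[[[0, 0, 0.6, 0, 0, 0], [0, 0, 1, 0, 0, 0], [0, 0, 0.9, 0, 0, 0], [0, 0, 0.5, 0, 0, 0], [0, 0, 0, 0, 0, 0]]]'

```text
time_s: 18.45
tool_pos: [0.599, -0.2286, 0.2708]
eef_rot: [-0.002, 0.665, 0.747, -0.001]
force: [0.1, 0.3, -0.1]
finger_gap: 0.708
finger_force: 0.0
```

send_rows --deltas '[[[0, 0, 0, 0, 0, 0], [0, 0, 0, 0, 0, 0], [0, 0, 0, 0, 0, 0], [0, 0, 0, 0, 0, 0], [0, 0, 0, 0, 0, 0], [0, 0, 0, 0, 0, 0]]]' --claw -1 --newtons 40

```text
time_s: 18.95
tool_pos: [0.5988, -0.2292, 0.2752]
eef_rot: [-0.0, 0.665, 0.747, -0.001]
force: [-14.1, 0.3, 6.6]
finger_gap: 0.233
finger_force: 39.9
```

send_rows --deltas '[[[0, -0.32, -0.13, 0, 0, 0], [0, -0.32, -0.13, 0, 0, 0], [0, -0.66, -0.2, 0, 0, 0], [0, -0.67, -0.13, 0, 0, 0], [0, -0.68, -0.07, 0, 0, 0], [0, -0.69, 0, 0, 0, 0], [0, -0.68, 0.07, 0, 0, 0], [0, -0.67, 0.13, 0, 0, 0], [0, -0.66, 0.2, 0, 0, 0], [0, 0, 0, 0, 0, 0]]]'

```text
time_s: 19.78
tool_pos: [0.4926, -0.2412, 0.2804]
eef_rot: [0.001, 0.665, 0.747, 0.001]
force: [3.6, 6.0, 6.6]
finger_gap: 0.233
finger_force: 40.2
```

send_rows --deltas '[[[0, -0.32, 0.13, 0, 0, 0], [0, -0.31, 0.13, 0, 0, 0], [0, -0.3, 0.16, 0, 0, 0], [0, -0.3, 0.16, 0, 0, 0], [0, -0.29, 0.19, 0, 0, 0], [0, -0.28, 0.19, 0, 0, 0], [0, 0, 0, 0, 0, 0]]]'

```text
time_s: 20.37
tool_pos: [0.4576, -0.2452, 0.2617]
eef_rot: [0.001, 0.665, 0.747, 0.001]
force: [-0.7, 6.9, 12.8]
finger_gap: 0.233
finger_force: 40.9
```

```bash
python3 - <<'E'
from h import *
np.set_printoptions(precision=4,suppress=True)
s=monitor.read_state();t=s['tool_pos'];print(t,s['force'],s['finger_force'])
u=t[0]*.993+t[1]*.1184
print('u rel hinge',u-.509, 'a from u', .44-np.arcsin((u-.509)/.14))
E
```

```text
[ 0.4576 -0.2452  0.2617] [-0.7185  6.9228 12.7788] 40.91513693332672
u rel hinge -0.08362555895766444 a from u 1.080162059960141
```

send_rows --deltas '[[[0, -0.11, 0.085, 0, 0, 0], [0, -0.11, 0.085, 0, 0, 0], [0, 0, 0, 0, 0, 0]]]'

```text
time_s: 20.62
tool_pos: [0.4537, -0.2457, 0.2587]
eef_rot: [0.001, 0.664, 0.747, 0.001]
force: [-2.1, 7.5, 14.3]
finger_gap: 0.233
finger_force: 41.0
```

send_rows --deltas '[[[0, -0.11, 0.09, 0, 0, 0], [0, 0, 0, 0, 0, 0]]]'

```text
time_s: 20.78
tool_pos: [0.4516, -0.246, 0.257]
eef_rot: [0.001, 0.664, 0.747, 0.001]
force: [-2.1, 7.7, 15.0]
finger_gap: 0.235
finger_force: 41.1
```

send_rows --deltas '[[[0, -0.11, 0.09, 0, 0, 0], [0, 0, 0, 0, 0, 0]]]'

```text
time_s: 20.95
tool_pos: [0.4496, -0.2462, 0.2553]
eef_rot: [0.001, 0.664, 0.747, 0.001]
force: [-0.6, 7.8, 15.2]
finger_gap: 0.233
finger_force: 41.2
```

send_rows --deltas '[[[0, -0.1, 0.09, 0, 0, 0], [0, 0, 0, 0, 0, 0]]]'

```text
time_s: 21.12
tool_pos: [0.4479, -0.2464, 0.2539]
eef_rot: [0.002, 0.664, 0.747, 0.001]
force: [1.8, 9.1, 18.1]
finger_gap: 0.235
finger_force: 41.4
```

send_rows --deltas '[[[0, -0.1, 0.09, 0, 0, 0], [0, 0, 0, 0, 0, 0]]]'

```text
time_s: 21.28
tool_pos: [0.4462, -0.2466, 0.2524]
eef_rot: [0.002, 0.664, 0.748, 0.001]
force: [4.4, 10.1, 19.3]
finger_gap: 0.237
finger_force: 41.6
```

```bash
python3 - <<'E'
from h import *
np.set_printoptions(precision=4,suppress=True)
p=snapshot('side');s=monitor.read_state();print(s['tool_pos'],s['force'],s['finger_force'])
a=cv2.resize(p['frame'][120:210,170:260],(600,600),interpolation=cv2.INTER_CUBIC)
cv2.imwrite('pics/s9.png',a[:,:,::-1])
E
```

```text
[ 0.4463 -0.2466  0.2525] [ 3.6362 10.1187 19.4543] 41.549423933029175
```

View pics/s9.png

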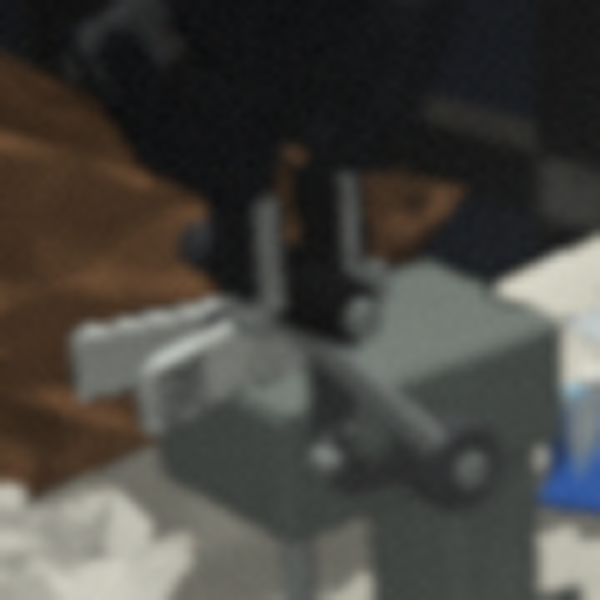

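send_rows --deltas '[[[0, -0.06, 0.06, 0, 0, 0], [0, 0, 0, 0, 0, 0], [0, 0, 0, 0, 0, 0], [0, 0, 0, 0, 0, 0], [0, 0, 0, 0, 0, 0], [0, 0, 0, 0, 0, 0]]]'

```text
time_s: 21.83
tool_pos: [0.4454, -0.2467, 0.2516]
eef_rot: [0.003, 0.664, 0.748, 0.002]
force: [4.5, 9.6, 20.6]
finger_gap: 0.235
finger_force: 41.8
```

```bash
python3 - <<'E'
from h import *
np.set_printoptions(precision=4,suppress=True)
s=monitor.read_state();t=s['tool_pos'];print(t,s['force'],s['finger_force'],s['finger_gap'])
u=t[0]*.993+t[1]*.1184;d=np.hypot(u-.5675,t[2]-.2752);print('lever~',2*np.arcsin(d/.28))
E
```

```text
[ 0.4454 -0.2467  0.2516] [ 4.4567  9.6187 20.5687] 41.75331115722656 0.23504322221646756
lever~ 1.1834405547022981
```

```bash
python3 -c "
from workcell import ctrl
print(ctrl.sign_off())"
```

```text
the job is handed in; nothing more can be done
None
```

I handed the job in at about 22 s with the tall clip snapped on the rod, the catch flipped up, and the gripper still holding the lever down at an estimated 1.18 rad; the pull had risen to about 16 N, so I judge the collar is on the clip, but no verdict was returned.

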